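# Face the chocolate tin to the customers

### The arm

A 6-joint arm with a two-finger parallel gripper is mounted at the origin on the work surface. World frame = base frame: x ahead of the robot, y to its left, z up, the work surface at z = 0. Lengths are in mm, angles in rad, forces in N, time in s.
With the tool pointing down it reaches from about 300 to 775 mm from the base axis. Payload 14.6 kg.
Tool frame: the origin (TCP) lies midway between the tips of the shut fingers; the grasp point (between the pads) lies behind it (manip.grip_depth is the z of the grasp point in the tool frame, in mm); z points along the fingers, y is the line along which they close (so a half turn about z gives the same grasp; the last joint's range is limited). The gripper opens to 94 mm and grips with 3 to 60 N. Pads are 16 mm wide; open, the fingers measure 119 mm over their backs; the gripper's body (75 mm by 177 mm) begins 78 mm behind the grasp point.
Start: joints at [-1.328, 0.3, 1.521, -0, 1.321, -0.067], TCP at [167.67, -523.809, 205.446] pointing down, gripper open.
Joint ranges: [-3.03, 3.03], [-0.79, 2.21], [0.23, 2.52], [-1.04, 4.18], [0, 3.07], [-2.55, 2.55]. Speed limits (rad/s): [2.22, 2.22, 2.57, 3.14, 3.14, 3.14].

### API

Orientations are given as [roll, pitch, yaw] about the fixed x, y, z axes, in that order (R = Rz(yaw) Ry(pitch) Rx(roll)).
In Python, from cell import manip gives the robot as it stands.
- The arm moves only by the shell command python3 nudge.py FILE [OPENING] [FORCE], which reads ROWS from the file FILE. ROWS is a JSON list of rows, 1 to 5 of them, each written [[dx, dy, dz], [rx, ry, rz]]: dx, dy, dz in normalised numbers (1 is 750 mm), then a rotation vector rx, ry, rz in shares of pi rad (1.0 is pi rad); each row is the pose to reach, as a shift and turn from the pose commanded when the command began, along the tool's axes at that moment; what a row does not reach only later rows make up. A row lasts 1/10 s, in which the tool goes at most 50 mm and 0.15 rad, less where a joint would pass 70% of its speed; a pose out of reach is approached as far as the arm can. OPENING is the finger opening in mm, set as the command begins (- or left out keeps the last). The fingers move at their own pace and stop on an object; FORCE is the grip in N (left out, the last holds). Time passes only in rows, so rows that do not move let the fingers close. It prints the time, the measured TCP pose, the force, the opening and the grip force at its end. A shift or turn number past 1, either way, is cut back to 1. Input that does not fit is refused with a message, and nothing moves.
- manip.read_state(): the state, without advancing time (a new reading comes with each control period).
- manip.camera(name): name is "scene" or "top"; returns (picture, depth): 420x560x3 uint8, red, green, blue; 420x560 float32, mm along the optical axis (not along the pixel's ray), 0 where there is no reading.
- manip.camera_info(name): a dict with "K" (3x3 intrinsics, pixels), "rvec" (rotation vector, rad) and "tvec" (3), from world to camera coordinates, as OpenCV has them. Camera axes: x right, y down, z forward; pixel columns grow to the right and rows downward; lengths in mm; the calibration is good to about 2 mm. A picture is of the moment at which its call begins. camera_info takes no time and is no camera call.
- manip.sign_off(): hands the job in; it is judged then, once.
The state is a dict: "clock": time; "joints": joint angles; "qd": joint speeds; "effort": joint torques, N m; "eef_pos": TCP position; "eef_rot": TCP orientation; "wrist_force": force on the tool from outside, world axes, zero at the start; "moment": the same for the moment, N m; "finger_gap": finger opening in mm; "finger_force": force on a finger pad.
Only numpy, scipy, OpenCV 4.12 (cv2) and the standard library are available. Lean on these libraries where they do the work, as an engineer would, in place of code of your own. Each camera call takes 0.05 s, during which the arm holds its last target. There are 200 camera calls.

### The job

On the pastry counter, swing the lamp's arm aside so that no part of its shade is over the wooden display stand. Then roll the round tin round on its turntable until the middle of its paper label faces squarely front, over the price card. Leave the tin upright in the turntable, the lamp swung aside, the other things where they are.

Things in the scene. Friction and masses are not known exactly. Their poses are not given: they have to be found in the camera images.
- stand: Fixed round dark-wood stand, 150 mm across, 28 mm high; a tongue at its front carries a blank white price card (64 mm wide, top 39 mm above the work surface, 98 mm from the stand's middle). Origin: middle of the underside, on the work surface; z up, the turntable's axis; its +x axis points to the front (through the price card).
- turntable_floor (a point): Centre of the floor of the steel turntable on the stand, 39 mm above the work surface. It is 132 mm across, turns endlessly either way about the stand's z axis with light friction (0.03 N m: it stops where it is left); its 5 mm high rim keeps the tin centred within 2 mm.
- tin: Loose dark brown round tin, 110 mm across, 100 mm high, 0.35 to 0.7 kg, standing in the turntable and turning with it. Origin: centre of its underside; z up its axis, x towards the middle of the label.
- tin_label (a point): Middle of the white paper label on the tin's side: 56 mm from the tin's axis, 41 mm above its underside. The label is about 60 mm wide, 56 mm high. In line with its middle a 20 mm wide white paper strip runs up the lid's side and over its top to the centre, so the label's direction shows from above.
- tin_lid (a point): Centre of the lid's flat top, 139 mm above the work surface. The lid is 114 mm across (too wide to grip), 20 mm high. A fingertip pressed on it near its edge with a few newtons and moved round the axis turns tin and turntable together by friction.
- lamp_arm (a joint): Swing angle of the lamp's arm about its upright post, rad; grows as the arm swings away from the robot (anticlockwise from above). Near 0 the shade hangs over the tin and covers the lid. Range -0.35 to 1.7; friction (about 0.15 N m) keeps it where it is left.
- lamp_hinge (a point): On the axis of the lamp's fixed upright post (18 mm thick steel on a 90 mm round foot, at the robot's left of the stand), at arm height, 231 mm above the work surface. The level arm, 14 mm thick, runs 180 mm from here to the middle of the shade; its hub is 28 mm across, top at 246 mm.
- lamp_grip (a point): On the axis of the upright round wooden handle on the middle of the lamp's shade, 275 mm above the work surface. The handle is 16 mm thick, from 238 to 300 mm above the surface; the dark shade below is 80 mm across at its lower rim (182 mm up), 48 mm at its top. It moves on a 180 mm radius about the post.
- sprinkle_jar: Bystander: loose glass jar with metal cap, 60 mm across, 100 mm high, at the robot's right of the stand. Origin: centre of its underside.
- creamer: Bystander: loose white mug, 76 mm across, 85 mm high, at the robot's right of the stand. Origin: centre of its underside.
- cake_server: Bystander: loose flat metal spatula with a wooden handle, 280 mm long, lying on the counter at the robot's left of the lamp. Origin: under its middle; x along it towards the blade.

How it is judged:
By the outcome, as a careful person would: the job done as asked, in the order asked, and still so for the second after the job is handed in, with the robot touching nothing.
It also fails if it takes over 54 s, if anything falls off the work surface, if the arm or the gripper's body presses on something with over 40 N, if the wrist force passes 120 N, or if a joint passes its speed limit or range.

## Working session

There is one attempt and no reset: what is moved stays moved. The work goes in short steps, Python scripts to look and compute and a shell command to move; the robot and the scene stay as the last step left them, time stands still between calls to the robot, and variables do not carry over. Pictures are saved under pics/ and viewed, at most 10 in all, crops included, and the job is handed in when it is done.

```bash
ls; mkdir -p pics
cat > h.py <<'E'
import numpy as np, cv2
from cell import manip
def cam(n):
    i=manip.camera_info(n);K=np.array(i["K"],float);R=cv2.Rodrigues(np.array(i["rvec"],float))[0];t=np.array(i["tvec"],float).ravel()
    return K,R,t
def cloud(n,depth):
    K,R,t=cam(n);v,u=np.mgrid[:420,:560]
    p=np.stack([(u-K[0,2])/K[0,0]*depth,(v-K[1,2])/K[1,1]*depth,depth],-1)
    return (p-t)@R
def plane(n,u,v,z):
    K,R,t=cam(n);d=R.T@np.linalg.solve(K,[u,v,1.]);o=-R.T@t
    return o+d*(z-o[2])/d[2]
def proj(n,p):
    K,R,t=cam(n);c=R@np.array(p,float)+t;q=K@c;return q[:2]/q[2]
E
python3 - <<'E'
from h import *
ps=[]
for n in("scene","top"):
    im,d=manip.camera(n);np.savez(f"pics/{n}0.npz",im=im,d=d);cv2.imwrite(f"pics/{n}0.png",im[:,:,::-1])
    K,R,t=cam(n);print(n,-R.T@t,R[2])
print(manip.grip_depth,manip.read_state())
E
```

```text
cell.py
nudge.py
pics
scene [1006.00171379 -303.52472184 1171.35977573] [-0.458111    0.29467128 -0.83863171]
top [ 329.97477449   42.18206572 1476.68084507] [ 0.09741455  0.01085712 -0.99518467]
-18.8 {'clock': 0.1, 'joints': array([-1.32758935e+00,  3.00416829e-01,  1.52153452e+00, -1.58465988e-05,
        1.32071930e+00, -6.65838464e-02]), 'qd': array([-0.00050195, -0.00207736, -0.00225661,  0.00085986, -0.00107346,
       -0.0009307 ]), 'effort': array([ 1.30338802e-03, -5.32643437e+01, -3.53279579e+01,  7.09658233e-02,
        2.35140586e-02, -7.65492655e-05]), 'eef_pos': array([ 167.61447902, -523.57657448,  204.93579944]), 'eef_rot': array([-3.14051602e+00, -5.64087953e-05,  3.09794718e-01]), 'wrist_force': array([-0.29021134, -0.15811411, -0.12069579]), 'moment': array([-0.00476103,  0.00349831,  0.03139121]), 'finger_force': 0.0, 'finger_gap': 94.20638160848533}
```

View pics/scene0.png

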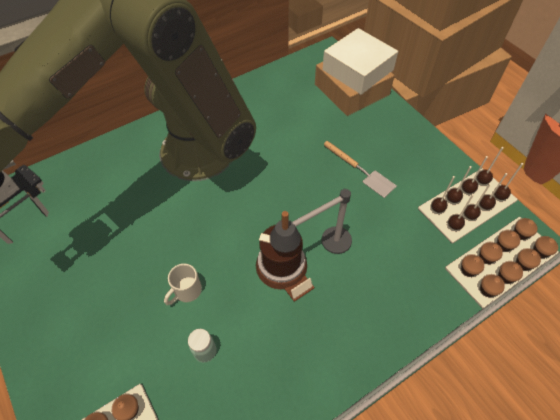

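View pics/top0.png

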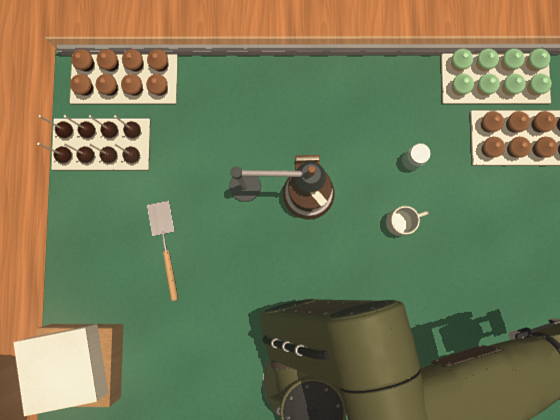

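The scene shot shows the lamp handle at (285,215), the hub at (345,195), the card at (301,289) and the strip at (266,239). In the top view the hub is at (237,173), the handle at (311,170), the card at (307,158) and the strip at (319,199). The label faces the robot, slightly to its right.

Run:
```python
from h import *
for n in("top","scene"):
    z=np.load(f"pics/{n}0.npz");im=z["im"];P=cloud(n,z["d"])
    hsv=cv2.cvtColor(im,cv2.COLOR_RGB2HSV)
    K,R,t=cam(n)
    v,u=np.mgrid[:420,:560]
    roi=((u>215)&(u<350)&(v>140)&(v<225)) if n=="top" else ((u>235)&(u<365)&(v>180)&(v<305))
    def st(name,m):
        m=m&roi
        if m.sum()==0: print(n,name,0);return
        p=P[m];print(n,name,m.sum(),"med",np.median(p,0).round(1),"mid",((p.min(0)+p.max(0))/2).round(1),"ext",np.ptp(p,axis=0).round(1))
    Z=P[...,2]
    white=(hsv[...,1]<90)&(hsv[...,2]>140)
    st("lid",(abs(Z-139)<4)); st("strip",(abs(Z-139)<4)&white)
    st("handle",(Z>292)&(Z<306)); st("handle2",(Z>252)&(Z<306));st("hub",(Z>240)&(Z<250)&~((hsv[...,0]<20)&(hsv[...,1]>120)))
    st("armtop",(Z>234)&(Z<241))
    st("card",white&(Z>25)&(Z<45)&(v<165 if n=="top" else v>275))
    st("stand",(Z>24)&(Z<31))
    st("turnrim",(Z>40)&(Z<48))
```

```text
top lid 701 med [495.5   1.  139.6] mid [507.5  65.9 139. ] ext [ 92.2 239.    7.9]
top strip 114 med [488.  -22.3 139.9] mid [486.2 -26.1 139.1] ext [39.2 49.1  7.8]
top handle 40 med [534.7   3.6 299.1] mid [534.6   3.5 298.4] ext [14.4 13.8 12.6]
top handle2 59 med [532.7   3.6 297.6] mid [534.6  87.9 278.7] ext [ 14.6 185.4  52.1]
top hub 210 med [535.9 135.  242.8] mid [535.9  89.3 244.9] ext [ 43.5 213.7   9.8]
top armtop 503 med [534.5  40.1 237.5] mid [534.5  81.1 237.5] ext [ 48.9 207.3   6.9]
top card 40 med [610.    6.   35.9] mid [610.3   6.   34.4] ext [ 9.3 62.  18.3]
top stand 109 med [487.1  14.4  26.9] mid [531.3  60.9  27.5] ext [167.8 256.1   7. ]
top turnrim 231 med [479.3  14.7  44. ] mid [530.3  60.4  44. ] ext [157.5 247.1   7.9]
scene lid 586 med [534.5 -24.8 140. ] mid [516.2  63.4 139. ] ext [114.5 238.6   8. ]
scene strip 68 med [481.6 -27.4 140.9] mid [484.2 -28.4 139.3] ext [34.3 29.9  7.5]
scene handle 38 med [536.8   1.4 300.8] mid [534.8   1.7 297.8] ext [14.  14.7 11.4]
scene handle2 92 med [539.   -0.9 284.5] mid [535.7   1.4 278.4] ext [15.9 15.3 50.2]
scene hub 187 med [537.5 147.5 242.3] mid [536.   86.8 244.7] ext [ 43.  217.    9.3]
scene armtop 475 med [538.2  38.  238.1] mid [535.5  80.6 237.5] ext [ 51.6 209.1   6.9]
scene card 154 med [608.8  -9.8  38.3] mid [577.3 -10.8  35. ] ext [77.8 95.8 20. ]
scene stand 169 med [573.5 -18.8  27.1] mid [541.4  55.1  27.4] ext [149.7 244.1   6.8]
scene turnrim 335 med [555.4 -22.9  44.3] mid [538.2  58.8  44. ] ext [145.6 246.3   7.9]
```

```bash
cat > go.py <<'E'
import sys;from h import *
from scipy.spatial.transform import Rotation as Ro
x,y,z,yaw=map(float,sys.argv[1:5]);s=manip.read_state()
R=Ro.from_euler('xyz',s["eef_rot"]);T=Ro.from_euler('xyz',[np.pi,0,yaw])
print("at",s["eef_pos"].round(1),s["eef_rot"].round(3),"j",s["joints"].round(2),"F",s["wrist_force"].round(1),"t",s["clock"])
print(R.inv().apply(np.array([x,y,z])-s["eef_pos"]).round(1),(R.inv()*T).as_rotvec().round(3))
E
python3 go.py 535 3 330 1.57
```

```text
at [ 167.6 -523.6  204.9] [-3.141 -0.     0.31 ] j [-1.33  0.3   1.52 -0.    1.32 -0.07] F [-0.3 -0.2 -0.1] t 0.1
[ 510.4 -389.6 -124.6] [-1.00e-03 -1.00e-03 -1.26e+00]
```

The manual's scale: shifts go in shares of 750 mm and turns go in shares of pi rad. Converting my numbers, 510 mm / 750 = 0.68, -390 mm / 750 = -0.52, -1.26 rad / 3.1416 = -0.4011.

```bash
R='x'; echo '[[[0.68,-0.52,-0.1667],[0,0,-0.4011]],[[0.68,-0.52,-0.1667],[0,0,-0.4011]],[[0.68,-0.52,-0.1667],[0,0,-0.4011]],[[0.68,-0.52,-0.1667],[0,0,-0.4011]],[[0.68,-0.52,-0.1667],[0,0,-0.4011]]]' > next.json && python3 nudge.py next.json 60; python3 go.py 535 3 330 1.57
```

```text
clock: 0.6
eef_pos: [308.4, -320.6, 253.4]
eef_rot: [-3.141, -0.0, 1.066]
wrist_force: [0.6, -0.7, 0.9]
finger_gap: 60.5
finger_force: 0.0
at [ 308.4 -320.6  253.4] [-3.141 -0.     1.066] j [-0.89  0.03  1.73  0.    1.39 -0.38] F [ 0.6 -0.7  0.9] t 0.6
[392.8  41.6 -76.5] [-0.    -0.    -0.504]
```

To row units: 390 mm / 750 = 0.52, -76 mm / 750 = -0.1013, -0.5 rad / 3.1416 = -0.1592.

```bash
echo '[[[0.52,0.056,-0.1013],[0,0,-0.1592]],[[0.52,0.056,-0.1013],[0,0,-0.1592]],[[0.52,0.056,-0.1013],[0,0,-0.1592]],[[0.52,0.056,-0.1013],[0,0,-0.1592]],[[0.52,0.056,-0.1013],[0,0,-0.1592]]]' > next.json && python3 nudge.py next.json; python3 go.py 535 3 330 1.57
```

```text
clock: 1.1
eef_pos: [450.8, -120.4, 301.1]
eef_rot: [-3.142, 0.0, 1.562]
wrist_force: [1.3, -2.2, 0.1]
finger_gap: 59.9
finger_force: 0.0
at [ 450.8 -120.4  301.1] [-3.142  0.     1.562] j [-0.34  0.05  1.59 -0.    1.5  -0.33] F [ 1.3 -2.2  0.1] t 1.1
[124.2  83.1 -28.9] [-0.     0.    -0.008]
```

To row units: 124 mm / 750 = 0.1653, 83 mm / 750 = 0.1107.

```bash
echo '[[[0.1653,0.1107,-0.0467],[0,0,0]],[[0.1653,0.1107,-0.0467],[0,0,0]],[[0.1653,0.1107,-0.0467],[0,0,0]],[[0.1653,0.1107,-0.0467],[0,0,0]],[[0.1653,0.1107,-0.0467],[0,0,0]]]' > next.json && python3 nudge.py next.json; python3 go.py 535 3 257 1.57
```

```text
clock: 1.6
eef_pos: [534.7, 1.4, 335.2]
eef_rot: [-3.141, 0.0, 1.562]
wrist_force: [-0.4, -0.9, -0.1]
finger_gap: 60.0
finger_force: 0.0
at [534.7   1.4 335.2] [-3.141  0.     1.562] j [-0.07  0.2   1.35 -0.    1.59 -0.06] F [-0.4 -0.9 -0.1] t 1.6
[ 1.6  0.4 78.2] [-0.001  0.    -0.008]
```

Descend, then close lightly.

To row units: 78 mm / 750 = 0.104, 40 mm / 750 = 0.0533.

```bash
echo '[[[0.002,0,0.0533],[0,0,0]],[[0.002,0,0.104],[0,0,0]],[[0.002,0,0.104],[0,0,0]]]' > next.json && python3 nudge.py next.json; echo '[[[0,0,0],[0,0,0]],[[0,0,0],[0,0,0]],[[0,0,0],[0,0,0]],[[0,0,0],[0,0,0]],[[0,0,0],[0,0,0]]]' > next.json && python3 nudge.py next.json 8 8
python3 - <<'E'
from h import *
s=manip.read_state();print(s["eef_pos"],s["wrist_force"],s["finger_gap"],s["finger_force"])
c=np.array([536,183])
for a in(.15,.3,.45,.6,.75,.9,1.05):
    # handle start (535,3); world delta, tool yaw 1.57: tool x=+y, tool y=+x
    dx,dy=180*np.sin(a),180*(1-np.cos(a));print(a,round(dy,1),round(dx,1))
E
```

```text
clock: 1.9
eef_pos: [532.2, 1.1, 253.3]
eef_rot: [-3.133, -0.0, 1.558]
wrist_force: [0.5, -0.8, -0.2]
finger_gap: 60.1
finger_force: 0.0
clock: 2.4
eef_pos: [534.6, 2.2, 258.4]
eef_rot: [3.141, 0.0, 1.56]
wrist_force: [0.2, 0.2, -0.0]
finger_gap: 24.0
finger_force: 0.0
[534.64439733   2.15179846 258.36292314] [ 0.17069239  0.20845032 -0.03602266] 23.95713338636419 0.0
0.15 2.0 26.9
0.3 8.0 53.2
0.45 17.9 78.3
0.6 31.4 101.6
0.75 48.3 122.7
0.9 68.1 141.0
1.05 90.4 156.1
```

To row units: 66 mm / 750 = 0.088, 53 mm / 750 = 0.0707, -0.375 rad / 3.1416 = -0.1194.

```bash
echo '[[[0,0,0],[0,0,0]],[[0,0,0],[0,0,0]],[[0,0,0],[0,0,0]],[[0,0,0],[0,0,0]]]' > next.json && python3 nudge.py next.json 8 8; echo '[[[0.0007,0.018,0],[0,0,-0.0239]],[[0.0027,0.036,0],[0,0,-0.0477]],[[0.006,0.0533,0],[0,0,-0.0716]],[[0.0107,0.0707,0],[0,0,-0.0955]],[[0.0167,0.088,0],[0,0,-0.1194]]]' > next.json && python3 nudge.py next.json
```

```text
clock: 2.8
eef_pos: [534.6, 2.1, 258.0]
eef_rot: [3.141, 0.0, 1.56]
wrist_force: [0.1, -0.4, 4.0]
finger_gap: 15.8
finger_force: 8.0
clock: 3.3
eef_pos: [601.4, 13.1, 258.1]
eef_rot: [3.141, 0.002, 1.937]
wrist_force: [0.4, -5.9, 4.6]
finger_gap: 16.0
finger_force: 8.0
```

To row units: 66 mm / 750 = 0.088, 53 mm / 750 = 0.0707, -0.375 rad / 3.1416 = -0.1194.

```bash
for i in 1 ; do echo '[[[0.0007,0.018,0],[0,0,-0.0239]],[[0.0027,0.036,0],[0,0,-0.0477]],[[0.006,0.0533,0],[0,0,-0.0716]],[[0.0107,0.0707,0],[0,0,-0.0955]],[[0.0167,0.088,0],[0,0,-0.1194]]]' > next.json && python3 nudge.py next.json; done; echo '[[[0.0007,0.018,0],[0,0,-0.0239]],[[0.0027,0.036,0],[0,0,-0.0477]],[[0.006,0.0533,0],[0,0,-0.0716]],[[0.0107,0.0707,0],[0,0,-0.0955]],[[0.0107,0.0707,0],[0,0,-0.0955]]]' > next.json && python3 nudge.py next.json; python3 go.py 690 80 340 2.6
```

```text
clock: 3.8
eef_pos: [659.0, 47.9, 258.2]
eef_rot: [3.141, 0.003, 2.311]
wrist_force: [5.1, -8.4, 3.7]
finger_gap: 15.8
finger_force: 8.0
clock: 4.3
eef_pos: [693.1, 91.0, 257.9]
eef_rot: [3.141, 0.003, 2.613]
wrist_force: [7.9, -3.9, 2.9]
finger_gap: 16.0
finger_force: 8.0
at [693.1  91.  257.9] [3.141e+00 3.000e-03 2.613e+00] j [ 0.08  0.63  0.93 -0.    1.58 -0.96] F [ 7.9 -3.9  2.9] t 4.3
[ -3.1 -11.  -82.1] [0.001 0.003 0.013]
```

Swung about 1.05 rad. I'll release, rise, back away towards the robot's right and look.

To row units: -82 mm / 750 = -0.1093, -80 mm / 750 = -0.1067.

```bash
echo '[[[0,0,0],[0,0,0]],[[0,0,0],[0,0,0]],[[0,0,0],[0,0,0]]]' > next.json && python3 nudge.py next.json 50; echo '[[[0,0,-0.0533],[0,0,0]],[[0,0,-0.1067],[0,0,0]],[[0,0,-0.1093],[0,0,0]]]' > next.json && python3 nudge.py next.json; python3 go.py 450 -230 300 1.57
```

```text
clock: 4.6
eef_pos: [691.4, 90.7, 257.4]
eef_rot: [-3.141, -0.001, 2.61]
wrist_force: [0.2, 0.2, -0.1]
finger_gap: 35.9
finger_force: 0.0
clock: 4.9
eef_pos: [692.1, 90.8, 345.9]
eef_rot: [3.137, 0.007, 2.61]
wrist_force: [0.0, 0.2, 0.6]
finger_gap: 49.9
finger_force: 0.0
at [692.1  90.8 345.9] [3.137 0.007 2.61 ] j [ 0.08  0.63  0.74  0.    1.77 -0.96] F [0.  0.2 0.6] t 4.9
[  46.3 -399.5   43.7] [0.008 0.004 1.04 ]
```

To row units: -400 mm / 750 = -0.5333, 46 mm / 750 = 0.0613, 1.04 rad / 3.1416 = 0.331.

```bash
echo '[[[0.0613,-0.5333,0.0533],[0,0,0.331]],[[0.0613,-0.5333,0.0533],[0,0,0.331]],[[0.0613,-0.5333,0.0533],[0,0,0.331]],[[0.0613,-0.5333,0.0533],[0,0,0.331]],[[0.0613,-0.5333,0.0533],[0,0,0.331]]]' > next.json && python3 nudge.py next.json 0; python3 go.py 450 -230 300 1.57
```

```text
clock: 5.4
eef_pos: [540.0, -109.0, 314.4]
eef_rot: [-3.141, -0.0, 1.854]
wrist_force: [1.5, -0.6, -0.1]
finger_gap: 13.7
finger_force: 0.0
at [ 540.  -109.   314.4] [-3.141 -0.     1.854] j [-0.27  0.25  1.34  0.    1.56 -0.55] F [ 1.5 -0.6 -0.1] t 5.4
[ -91.  -120.2   14.4] [-0.    -0.     0.284]
```

To row units: -120 mm / 750 = -0.16, -91 mm / 750 = -0.1213, 0.28 rad / 3.1416 = 0.0891.

```bash
echo '[[[-0.1213,-0.16,0.0187],[0,0,0.0891]],[[-0.1213,-0.16,0.0187],[0,0,0.0891]],[[-0.1213,-0.16,0.0187],[0,0,0.0891]],[[-0.1213,-0.16,0.0187],[0,0,0.0891]],[[-0.1213,-0.16,0.0187],[0,0,0.0891]]]' > next.json && python3 nudge.py next.json
python3 - <<'E'
from h import *
for n in("scene","top"):
    im,d=manip.camera(n);np.savez(f"pics/{n}1.npz",im=im,d=d)
    c=im[130:330,180:460] if n=="scene" else im[90:240,180:460]
    cv2.imwrite(f"pics/{n}1.png",cv2.resize(c,None,fx=2,fy=2)[:,:,::-1])
    P=cloud(n,d);Z=P[...,2];hsv=cv2.cvtColor(im,cv2.COLOR_RGB2HSV);white=(hsv[...,1]<90)&(hsv[...,2]>140)
    near=np.hypot(P[...,0]-512,P[...,1]-4)<95
    def st(nm,m):
        p=P[m];print(n,nm,m.sum(),np.median(p,0).round(1),((p.min(0)+p.max(0))/2).round(1),np.ptp(p,axis=0).round(1))
    lid=near&(abs(Z-139)<5);st("lid",lid)
    pts=P[lid][:,:2];(c,r)=cv2.minEnclosingCircle(pts.astype(np.float32));print("  circ",c,r)
    s=lid&white;st("strip",s)
    st("handle",(Z>292)&(Z<306)&(P[...,0]>600)); 
    m=(P[...,0]>595)&(P[...,0]<630)&(abs(P[...,1])<60)&(Z>25)&(Z<45)&white;st("card",m)
    m=near&(Z>24)&(Z<31);pp=P[m][:,:2];A=np.c_[2*pp,np.ones(len(pp))];
E
```

```text
clock: 5.9
eef_pos: [452.2, -229.8, 300.9]
eef_rot: [-3.141, -0.0, 1.578]
wrist_force: [0.7, -0.0, 0.1]
finger_gap: 0.4
finger_force: 0.0
scene lid 1276 [ 5.189e+02 -3.000e-01  1.402e+02] [517.    1.5 139. ] [113.  112.8  10. ]
  circ (516.2227783203125, 0.7579582333564758) 57.62726974487305
scene strip 158 [493.5 -18.1 140.6] [493.7 -17.1 139.6] [54.6 51.4  8.7]
scene handle 47 [692.6  88.7 300. ] [692.3  89.6 298.2] [14.9 14.9 10.9]
scene card 104 [610.3   4.9  35.1] [612.2   4.6  34.8] [14.  65.  19.5]
top lid 1382 [516.2   1.1 139.5] [516.8   2.2 139. ] [110.7 111.8  10. ]
  circ (516.221923828125, 2.0103867053985596) 57.527076721191406
top strip 166 [494.1 -17.  139.7] [494.3 -22.3 139.1] [54.6 62.   9.8]
top handle 41 [691.6  89.2 300.2] [691.9  89.3 298.5] [14.8 13.8 12.3]
top card 46 [609.8   6.1  37. ] [610.3   6.   34.3] [ 9.  62.  16.9]
```

```bash
python3 go.py 450 -230 300 1.57
```

```text
at [ 453.2 -228.6  300.9] [ 3.142 -0.     1.581] j [-0.54  0.15  1.49  0.    1.51 -0.55] F [ 0.3 -0.  -0.8] t 6.0
[-1.4 -3.2  0.9] [ 0.    -0.     0.011]
```

View pics/top1.png

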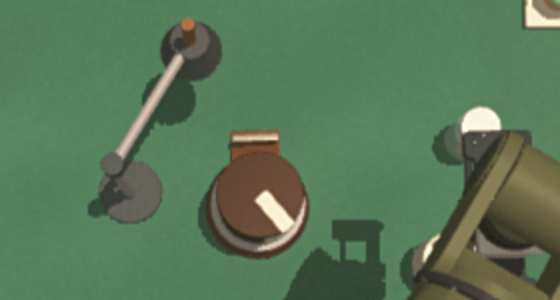

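View pics/scene1.png

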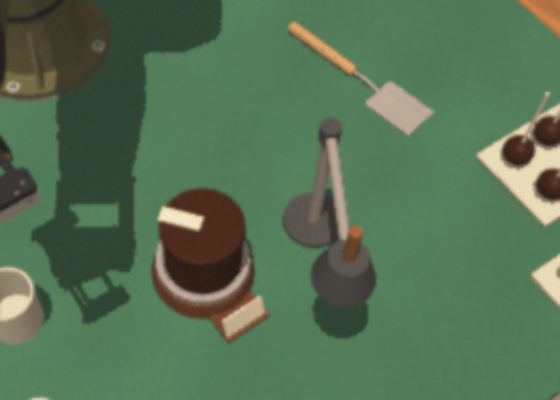

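The top crop shows the lamp well clear of the stand, its handle at (188,30), and the white strip running from (263,195) to (287,228), so it points back and to the right. The scene crop agrees. Next I need the front direction and strip angle precisely.

```bash
cat > meas.py <<'E'
import sys;from h import *
k=sys.argv[1]
def rayz(n,uv,z): return np.array([plane(n,u,v,z)[:2] for u,v in uv])
def pca(p):
    c=p.mean(0);w,V=np.linalg.eigh(np.cov((p-c).T));return c,V[:,1],w
for n in("scene","top"):
    z=np.load(f"pics/{n}{k}.npz") if k in"01" else None
    if z is None:
        im,d=manip.camera(n);np.savez(f"pics/{n}{k}.npz",im=im,d=d)
    else: im,d=z["im"],z["d"]
    P=cloud(n,d);Z=P[...,2];hsv=cv2.cvtColor(im,cv2.COLOR_RGB2HSV);white=(hsv[...,1]<95)&(hsv[...,2]>135)
    near=np.hypot(P[...,0]-516,P[...,1]-2)<64
    lid=near&(abs(Z-139)<3.5)
    lp=rayz(n,np.argwhere(lid)[:,::-1],139);c,r=cv2.minEnclosingCircle(lp.astype(np.float32));c=np.array(c)
    s=lid&white;sp=rayz(n,np.argwhere(s)[:,::-1],139)
    sp=sp[np.hypot(*(sp-c).T)<54]
    m,a,w=pca(sp);a=a*np.sign(a@(m-c))
    cm=(P[...,0]>595)&(P[...,0]<630)&(abs(P[...,1]-5)<50)&(Z>22)&(Z<45)&white
    cp=P[cm];q,b,_=pca(cp[:,:2]);q=(cp.min(0)+cp.max(0))[:2]/2
    f=np.array([b[1],-b[0]]);f*=np.sign(f[0])
    an=lambda v:round(float(np.arctan2(v[1],v[0])),3)
    rim=(np.hypot(P[...,0]-516,P[...,1]-2)<80)&(abs(Z-43)<3);(rc,rr)=cv2.minEnclosingCircle(P[rim][:,:2].astype(np.float32)) if rim.sum() else (0,0)
    print(n,"lid",c.round(1),round(r,1),"strip axis",an(a),"centroid dir",an(m-c),len(sp),"| card",q.round(1),"normal",an(f),"from lid",an(q-c),"rim",rc,rr)
E
python3 meas.py 1
```

```text
scene lid [5.168e+02 5.000e-01] 57.9 strip axis -2.443 centroid dir -2.494 123 | card [612.2   4.6] normal 0.038 from lid 0.043 rim (516.9080810546875, 0.45994818210601807) 66.10633850097656
top lid [516.2   1.7] 57.2 strip axis -2.413 centroid dir -2.433 131 | card [610.6   6. ] normal 0.025 from lid 0.045 rim (516.2357177734375, 2.275920867919922) 65.6619644165039
```

To row units: 220 mm / 750 = 0.2933, 142 mm / 750 = 0.1893.

```bash
echo '[[[0.2933,0.024,0.1067],[0,0,0]],[[0.2933,0.024,0.1067],[0,0,0]],[[0.2933,0.024,0.1067],[0,0,0]],[[0.2933,0.024,0.1467],[0,0,0]],[[0.2933,0.024,0.1893],[0,0,0]]]' > next.json && python3 nudge.py next.json 0;echo '[[[0,0,0],[0,0,0]],[[0,0,0],[0,0,0]]]' > next.json && python3 nudge.py next.json;  python3 go.py 473.8 -9.1 145 1.57
```

```text
clock: 6.5
eef_pos: [468.7, -17.8, 178.6]
eef_rot: [3.138, 0.0, 1.584]
wrist_force: [0.9, -0.1, -0.4]
finger_gap: 0.4
finger_force: 0.0
clock: 6.7
eef_pos: [468.1, -20.4, 178.4]
eef_rot: [-3.141, -0.0, 1.583]
wrist_force: [0.4, -0.6, 1.0]
finger_gap: 0.8
finger_force: 0.0
at [468.1 -20.4 178.4] [-3.141 -0.     1.583] j [-0.12  0.14  1.78 -0.    1.22 -0.13] F [ 0.4 -0.6  1. ] t 6.7
[11.2  5.9 33.4] [-0.001 -0.     0.013]
```

To row units: 36 mm / 750 = 0.048, 30 mm / 750 = 0.04.

```bash
echo '[[[0.0147,0.008,0.04],[0,0,0]],[[0.0147,0.008,0.048],[0,0,0]],[[0.0147,0.008,0.048],[0,0,0]],[[0.0147,0.008,0.048],[0,0,0]]]' > next.json && python3 nudge.py next.json; echo '[[[0,0,0.002],[0,0,0]],[[0,0,0.004],[0,0,0]],[[0,0,0.004],[0,0,0]],[[0,0,0.004],[0,0,0]]]' > next.json && python3 nudge.py next.json;  python3 go.py 473.8 -9.1 139 1.57
```

```text
clock: 7.1
eef_pos: [474.3, -11.1, 143.7]
eef_rot: [3.14, 0.0, 1.579]
wrist_force: [-0.6, -0.4, -0.9]
finger_gap: 0.5
finger_force: 0.0
clock: 7.5
eef_pos: [473.8, -10.5, 139.4]
eef_rot: [3.141, 0.0, 1.58]
wrist_force: [0.2, 0.5, -0.7]
finger_gap: 0.6
finger_force: 0.0
at [473.8 -10.5 139.4] [3.141 0.    1.58 ] j [-0.1   0.2   1.81  0.    1.13 -0.11] F [ 0.2  0.5 -0.7] t 7.5
[1.4 0.  0.4] [0.   0.   0.01]
```

To row units: 1 mm / 750 = 0.0013, 0.7 mm / 750 = 0.0009.

```bash
echo '[[[0,0,0.0009],[0,0,0]],[[0,0,0.0013],[0,0,0]],[[0,0,0.0013],[0,0,0]]]' > next.json && python3 nudge.py next.json; echo '[[[0,0,0.0007],[0,0,0]],[[0,0,0.0007],[0,0,0]],[[0,0,0.0007],[0,0,0]]]' > next.json && python3 nudge.py next.json
```

```text
clock: 7.8
eef_pos: [473.9, -10.6, 139.2]
eef_rot: [3.141, 0.0, 1.58]
wrist_force: [-4.6, -0.9, 11.0]
finger_gap: 0.4
finger_force: 5.6
clock: 8.1
eef_pos: [474.0, -10.7, 139.1]
eef_rot: [3.141, 0.001, 1.58]
wrist_force: [-7.5, -2.5, 17.5]
finger_gap: 0.6
finger_force: 8.3
```

Run:
```python
from h import *
c=np.array([516.5,1.4]);p0=np.array([474,-10.7])-c;r=np.hypot(*p0);f=np.arctan2(p0[1],p0[0]);y=1.58
print(r,f)
tx=np.array([np.cos(y),np.sin(y)]);ty=np.array([np.sin(y),-np.cos(y)])
for i in range(0,16):
    d=r*np.array([np.cos(f+.2*i),np.sin(f+.2*i)])
    if i%5==0: b=d
    e=d-b if i%5 else d-(b if i==0 else last);
    if i%5==0 and i: print(i,"rel prev",(e@tx).round(1),(e@ty).round(1))
    else: print(i,(e@tx).round(1),(e@ty).round(1))
    if i%5==0:last=d
```

```text
44.18891263654267 -2.8642255401645262
0 0.0 0.0
1 -8.2 3.2
2 -15.7 7.9
3 -22.0 14.1
4 -27.0 21.3
5 rel prev -30.5 29.4
6 -1.8 8.6
7 -1.8 17.5
8 -0.1 26.1
9 3.3 34.3
10 rel prev 8.3 41.5
11 6.3 6.2
12 13.7 11.0
13 21.9 14.2
14 30.6 15.7
15 rel prev 39.5 15.5
```

To row units: -30.5 mm / 750 = -0.0407, 29.4 mm / 750 = 0.0392.

```bash
echo '[[[-0.0109,0.0043,-0.0007],[0,0,0]],[[-0.0209,0.0105,-0.0007],[0,0,0]],[[-0.0293,0.0188,-0.0007],[0,0,0]],[[-0.036,0.0284,-0.0007],[0,0,0]],[[-0.0407,0.0392,-0.0007],[0,0,0]]]' > next.json && python3 nudge.py next.json; python3 meas.py 2
```

```text
clock: 8.6
eef_pos: [504.2, -41.0, 139.2]
eef_rot: [3.14, 0.0, 1.58]
wrist_force: [-1.2, 2.1, 8.7]
finger_gap: 0.5
finger_force: 4.2
scene lid [517.    1.4] 57.8 strip axis -0.014 centroid dir -1.555 18 | card [611.2   4.8] normal 0.035 from lid 0.037 rim (516.5521850585938, 0.4567461311817169) 65.94440460205078Traceback (most recent call last):
  File "meas.py", line 16, in <module>
    sp=sp[np.hypot(*(sp-c).T)<54]
                     ~~^~
ValueError: operands could not be broadcast together with shapes (0,) (2,)
```

The tin is turning with the finger (the strip is now near -1.5, partly hidden). I'll continue.

To row units: 41.5 mm / 750 = 0.0553, 34.3 mm / 750 = 0.0457.

```bash
echo '[[[-0.0024,0.0115,0],[0,0,0]],[[-0.0024,0.0233,0],[0,0,0]],[[-0.0001,0.0348,0],[0,0,0]],[[0.0044,0.0457,0],[0,0,0]],[[0.0111,0.0553,0],[0,0,0]]]' > next.json && python3 nudge.py next.json; echo '[[[0.0084,0.0083,0],[0,0,0]],[[0.0133,0.0119,0],[0,0,0]],[[0.0133,0.0119,0],[0,0,0]]]' > next.json && python3 nudge.py next.json; echo '[[[0,0,-0.02],[0,0,0]],[[0,0,-0.0667],[0,0,0]],[[-0.0667,0,-0.1067],[0,0,0]],[[-0.1333,0,-0.1067],[0,0,0]],[[-0.2,0,-0.1067],[0,0,0]]]' > next.json && python3 nudge.py next.json; echo '[[[-0.06,-0.0533,0],[0,0,0]],[[-0.06,-0.0533,0],[0,0,0]],[[-0.06,-0.0533,0],[0,0,0]]]' > next.json && python3 nudge.py next.json;python3 meas.py 3
```

```text
clock: 9.2
eef_pos: [545.8, -32.2, 139.2]
eef_rot: [3.14, 0.001, 1.58]
wrist_force: [-1.6, -1.0, 8.0]
finger_gap: 0.2
finger_force: 4.1
clock: 9.5
eef_pos: [554.7, -21.6, 139.2]
eef_rot: [3.139, 0.0, 1.58]
wrist_force: [0.9, -0.6, 7.3]
finger_gap: 0.5
finger_force: 3.5
clock: 10.0
eef_pos: [555.2, -166.1, 219.6]
eef_rot: [3.139, 0.001, 1.581]
wrist_force: [0.6, 0.0, -1.1]
finger_gap: 0.3
finger_force: 0.0
clock: 10.3
eef_pos: [514.7, -211.0, 218.3]
eef_rot: [3.142, -0.0, 1.577]
wrist_force: [0.4, 0.2, -0.4]
finger_gap: 0.5
finger_force: 0.0
scene lid [ 5.17e+02 -2.00e-01] 58.2 strip axis -0.366 centroid dir -0.277 129 | card [611.2   4.7] normal 0.042 from lid 0.052 rim (518.1657104492188, 0.9295204281806946) 65.76920318603516
top lid [517.1   1.9] 57.3 strip axis -0.332 centroid dir -0.342 134 | card [610.6   6. ] normal 0.052 from lid 0.043 rim (515.9057006835938, 2.216001033782959) 65.662109375
```

```bash
cat > lab.py <<'E'
import sys;from h import *
k=sys.argv[1];z=np.load(f"pics/scene{k}.npz");im,d=z["im"],z["d"];P=cloud("scene",d)
hsv=cv2.cvtColor(im,cv2.COLOR_RGB2HSV);white=(hsv[...,1]<95)&(hsv[...,2]>110)
q=P-np.array([516.5,1.4,0]);r=np.hypot(q[...,0],q[...,1]);a=np.arctan2(q[...,1],q[...,0])
for lo,hi in((56,68),(68,80),(80,92),(92,104)):
    m=white&(abs(r-56)<6)&(P[...,2]>lo)&(P[...,2]<hi)
    if m.sum():x=np.sort(a[m]);print(lo,m.sum(),x[[0,1,-2,-1]].round(3),"mid",((x[1]+x[-2])/2).round(3),"median",np.median(x).round(3))
m=white&(abs(r-57)<5)&(P[...,2]>121)&(P[...,2]<136)
if m.sum():x=a[m];print("lid side strip",m.sum(),x.min(),x.max(),x.mean())
cv2.imwrite(f"pics/lab{k}.png",cv2.resize(im[190:310,220:360],None,fx=4,fy=4,interpolation=cv2.INTER_CUBIC)[:,:,::-1])
E
python3 lab.py 3
```

```text
56 38 [-0.873 -0.872  0.132  0.234] mid -0.37 median -0.373
68 42 [-1.935 -0.867  0.175  0.189] mid -0.346 median -0.35
80 39 [-1.904 -1.882  0.124  0.18 ] mid -0.879 median -0.472
92 49 [-1.92  -0.859  0.169  0.209] mid -0.345 median -0.369
lid side strip 21 -0.5168161171209465 -0.17605328063780093 -0.3512063318941448
```

View pics/lab3.png

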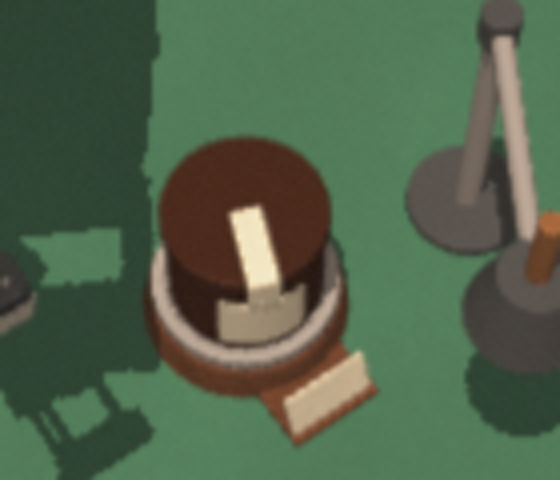

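The crop shows the strip running from (245,210) to (265,290), down into the label centred near (262,315), which is still left of the card at (325,390). The label is at -0.347 and the target is about 0.042, so 0.39 rad remains.

```bash
python3 go.py 547.2 -30.2 150 1.57
```

```text
at [ 515.9 -209.2  218.3] [ 3.141 -0.     1.58 ] j [-0.45  0.31  1.48  0.    1.35 -0.46] F [-0.1  0.1  0.3] t 10.4
[178.7  33.   68.4] [ 0.   -0.    0.01]
```

To row units: 179 mm / 750 = 0.2387, 69 mm / 750 = 0.092.

```bash
echo '[[[0.2387,0.044,0],[0,0,0]],[[0.2387,0.044,0],[0,0,0]],[[0.2387,0.044,0],[0,0,0]],[[0.2387,0.044,0.04],[0,0,0]],[[0.2387,0.044,0.092],[0,0,0]]]' > next.json && python3 nudge.py next.json; echo '[[[0,0,0],[0,0,0]],[[0,0,0],[0,0,0]],[[0,0,0],[0,0,0]]]' > next.json && python3 nudge.py next.json; python3 go.py 547.2 -30.2 139.3 1.57
```

```text
clock: 10.9
eef_pos: [548.3, -25.4, 149.8]
eef_rot: [3.137, -0.0, 1.586]
wrist_force: [0.5, -1.1, -0.9]
finger_gap: 0.5
finger_force: 0.0
clock: 11.2
eef_pos: [547.7, -30.9, 151.3]
eef_rot: [3.139, 0.0, 1.58]
wrist_force: [-0.7, 0.5, 0.6]
finger_gap: 0.8
finger_force: 0.0
at [547.7 -30.9 151.3] [3.139 0.    1.58 ] j [-0.12  0.35  1.59  0.    1.2  -0.13] F [-0.7  0.5  0.6] t 11.2
[ 0.7 -0.5 12. ] [0.003 0.    0.01 ]
```

To row units: 12 mm / 750 = 0.016, 11 mm / 750 = 0.0147.

```bash
echo '[[[0,0,0.0107],[0,0,0]],[[0,0,0.0147],[0,0,0]],[[0,0,0.016],[0,0,0]],[[0,0,0.016],[0,0,0]],[[0,0,0.016],[0,0,0]]]' > next.json && python3 nudge.py next.json; echo '[[[0,0,0.0007],[0,0,0]],[[0,0,0.0009],[0,0,0]],[[0,0,0.0009],[0,0,0]]]' > next.json && python3 nudge.py next.json
```

```text
clock: 11.7
eef_pos: [547.6, -30.9, 139.1]
eef_rot: [3.138, 0.0, 1.579]
wrist_force: [-2.7, 1.4, 13.8]
finger_gap: 0.3
finger_force: 7.1
clock: 12.0
eef_pos: [547.9, -30.9, 139.1]
eef_rot: [3.137, 0.0, 1.579]
wrist_force: [-4.1, 2.2, 19.2]
finger_gap: 0.4
finger_force: 9.6
```

To row units: 14.4 mm / 750 = 0.0192, 10.7 mm / 750 = 0.0143.

```bash
echo '[[[0.0044,0.004,-0.0008],[0,0,0]],[[0.0089,0.0075,-0.0008],[0,0,0]],[[0.0143,0.0108,-0.0008],[0,0,0]],[[0.0192,0.0132,-0.0008],[0,0,0]],[[0.0192,0.0132,-0.0008],[0,0,0]]]' > next.json && python3 nudge.py next.json; echo '[[[0,0,0],[0,0,0]],[[0,0,-0.02],[0,0,0]],[[0,0,-0.0667],[0,0,0]],[[-0.0667,0,-0.1067],[0,0,0]],[[-0.1333,0,-0.1067],[0,0,0]]]' > next.json && python3 nudge.py next.json; echo '[[[-0.1333,-0.0533,0],[0,0,0]],[[-0.1333,-0.0533,0],[0,0,0]],[[-0.1333,-0.0533,0],[0,0,0]],[[-0.1333,-0.0533,0],[0,0,0]]]' > next.json && python3 nudge.py next.json;python3 meas.py 4; python3 lab.py 4
```

```text
clock: 12.5
eef_pos: [558.0, -16.4, 139.1]
eef_rot: [3.137, 0.001, 1.58]
wrist_force: [-0.1, 0.1, 12.1]
finger_gap: 0.6
finger_force: 6.5
clock: 13.0
eef_pos: [558.4, -109.5, 220.4]
eef_rot: [3.136, 0.001, 1.582]
wrist_force: [0.8, -0.7, 0.1]
finger_gap: 0.6
finger_force: 0.0
clock: 13.4
eef_pos: [517.8, -210.6, 216.7]
eef_rot: [3.141, -0.0, 1.577]
wrist_force: [0.3, 0.8, 0.3]
finger_gap: 0.4
finger_force: 0.0
scene lid [516.8   1.2] 57.8 strip axis 0.016 centroid dir 0.035 128 | card [611.3   4.3] normal 0.033 from lid 0.033 rim (516.8810424804688, 0.33647671341896057) 65.58333587646484
top lid [516.9   3.4] 57.8 strip axis 0.005 centroid dir -0.017 135 | card [610.7   6.1] normal 0.039 from lid 0.028 rim (515.287841796875, 2.357499122619629) 65.37060546875
56 37 [-2.026 -0.524  0.45   0.535] mid -0.037 median -0.112
68 38 [-1.97  -1.965  0.515  0.536] mid -0.725 median -0.102
80 32 [-1.954 -0.522  0.506  0.528] mid -0.008 median -0.113
92 35 [-0.517 -0.471  0.414  0.501] mid -0.028 median -0.113
lid side strip 18 -0.14149708565142147 0.2108514392766173 0.03325577269619698
```

```bash
for k in 5 6 7 8; do python3 meas.py $k; done; python3 lab.py 8
```

```text
scene lid [517.2   1.1] 58.1 strip axis 0.054 centroid dir 0.086 120 | card [610.6   4.8] normal 0.04 from lid 0.04 rim (516.719482421875, 0.8500087261199951) 66.14362335205078
top lid [517.2   2.4] 57.3 strip axis 0.058 centroid dir 0.035 131 | card [610.7   6.1] normal 0.027 from lid 0.039 rim (516.3307495117188, 2.0131161212921143) 65.63996124267578
scene lid [517.2   1. ] 58.2 strip axis 0.031 centroid dir 0.073 128 | card [611.1   4.9] normal 0.041 from lid 0.041 rim (516.5935668945312, 1.2029290199279785) 65.85735321044922
top lid [517.4   2.4] 57.5 strip axis 0.015 centroid dir 0.018 124 | card [610.4   5.9] normal 0.042 from lid 0.037 rim (516.234619140625, 1.9777919054031372) 65.62189483642578
scene lid [517.2   1.1] 58.1 strip axis 0.017 centroid dir 0.058 133 | card [610.6   4.6] normal 0.033 from lid 0.038 rim (516.8052978515625, 0.5884087681770325) 66.21849822998047
top lid [516.8   3.5] 57.9 strip axis 0.037 centroid dir -0.025 131 | card [610.8   6. ] normal 0.049 from lid 0.028 rim (516.2393798828125, 2.3428468704223633) 65.71349334716797
scene lid [516.6   1.2] 57.6 strip axis 0.046 centroid dir 0.054 130 | card [611.6   4.9] normal 0.033 from lid 0.039 rim (516.3717651367188, 0.951305627822876) 65.78547668457031
top lid [517.4   2.5] 57.5 strip axis 0.072 centroid dir 0.045 131 | card [610.6   6.1] normal 0.033 from lid 0.039 rim (516.6406860351562, 2.187899112701416) 65.74017333984375
56 32 [-1.994 -0.524  0.409  0.524] mid -0.058 median -0.194
68 38 [-1.993 -0.521  0.529  0.553] mid 0.004 median -0.055
80 35 [-1.947 -1.935  0.53   0.53 ] mid -0.703 median -0.126
92 37 [-0.519 -0.518  0.501  0.508] mid -0.008 median -0.061
lid side strip 19 -0.15252572738056364 0.22409654726286352 0.025908867528304208
```

View pics/lab8.png

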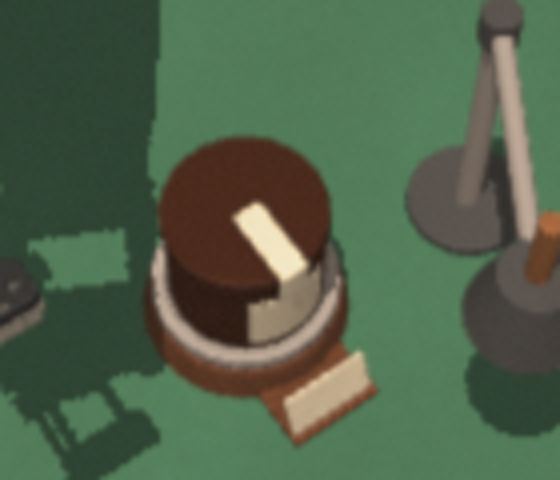

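The crop shows the strip from (250,205) to (292,275), pointing straight at the card at (325,390). Averaged over several frames, the strip is at about 0.03 rad and the card's normal at about 0.037, so they agree within roughly 1–2°. The lamp is still aside and the gripper is clear, so I'm handing in.

```bash
python3 -c "
from cell import manip
print(manip.sign_off())"
```

```text
the job is handed in; nothing more can be done
None
```

The job is handed in: the lamp is swung about 1.05 rad aside, clear of the stand, and the tin stands upright in the turntable with its label facing the price card to within about 2° by my camera measurements.

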